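Dry run of the camera slider

TASK

Give the camera slider its dry run before the camera goes on it. First put the gripper against the carriage's end and push it by hand slowly (about a hand's width a second or less) along the rails until it is fully home against the stop at the crank end; then take the hand off the carriage and push the crank's knob round clockwise (seen from above), through the heavy point in each turn, at an even pace of about half a turn a second or less and never letting it surge, until the carriage stands against the stop at the far end. Leave it there, and leave the other things on the sideboard where they are.

Things in the scene. Friction and masses are not known exactly. Their poses are not given: they have to be found in the camera images.
- slider: Desktop camera slider, fixed, 430 mm long: two black tubes (tops 50 mm up) between aluminium end blocks (112 mm wide, tops 54 mm up). Origin: on the sideboard's surface under its middle. Its y runs along the rails from the crank end (-) to the far end (+), x across, z up. Crank-end block: y = -230 to -170 mm; far block: 178 to 204 mm.
- carriage: Carriage on the tubes: plate 104 mm across, 80 mm along the rails, 56 to 72 mm up, with a 62 mm wide black clamp, as long, up to 92 mm. Origin: under its middle at the sideboard's height, axes as the slider's. In the slider's frame its y is -80 mm home at the crank-end stop, +130 mm at the far stop; it starts 110 to 195 mm out from home. Belted to the crank; by hand it takes 1 to 15 N.
- carriage_end (a point): Middle of the carriage's flat end face that looks towards the far end (away from the crank), 40 mm from the carriage's origin, 74 mm up: the face to push for sending the carriage home. Pushing it turns the crank backwards.
- crank_axis (a point): Top of the screw head on the crank's upright axis, 98 mm up, at y = -200 mm, x = 0 in the slider's frame. The crank arm (15 mm wide, top 94 mm up) turns about it.
- crank (a joint): Crank angle (rad), growing clockwise from above: 0 with the carriage home, 18.85 (3 turns, 70 mm of travel each) at the far stop. At whole turns the knob points to the slider's -x. The sprung belt tensioner makes it heavy once a turn: 1.6 N at the knob becomes about 3 N from 1.25 to 2.2 rad (+6.28, +12.57), then almost nothing until 3.1. Friction holds it where it is left.
- knob: Black upright knob, 19 mm in diameter, 38 mm tall, spinning freely on the end of the crank arm, 45 mm from the crank's axis. Origin: on its own axis at its foot, 94 mm up (it spans 94 to 132 mm), on top of the arm. It goes round with the crank; its yaw is of no account.
- dish: Matte black ceramic dish 132 mm across, 24 mm high, with two steel keys in it; loose bystander, origin under its centre.
- stapler: Chrome stapler 150 mm long (its y), 34 mm wide, about 50 mm high; loose bystander, origin under its centre.
- pot: Rounded terracotta pot with a succulent, 108 mm across, about 130 mm high with the plant; loose bystander, origin under its centre.
- paperweight: Clear glass dome paperweight 72 mm across, 48 mm high; loose bystander close behind the slider, origin under its centre.
- camera: Small black action camera 62 x 32 x 44 mm, waiting close behind the slider; loose bystander, origin under its centre.

How it is judged:
By the outcome, as a careful person would: the job done as asked, in the order asked, and still so for the second after the job is handed in, with the robot touching nothing.
It also fails if it takes over 72 s, if anything falls off the work surface, if the arm or the gripper's body presses on something with over 40 N, if the wrist force passes 120 N, or if a joint passes its speed limit or range.

ROBOT

A 6-joint arm with a two-finger parallel gripper is mounted at the origin on the work surface. World frame = base frame: x ahead of the robot, y to its left, z up, the work surface at z = 0. Lengths are in mm, angles in rad, forces in N, time in s.
With the tool pointing down it reaches from about 300 to 775 mm from the base axis. Payload 14.6 kg.
Tool frame: the origin (TCP) lies where the fingers leave the gripper's body, on its centre line; the fingertips stand 97 mm ahead of it and the grasp point (between the pads) lies ahead of it (grip_depth is the z of the grasp point in the tool frame, in mm); z points along the fingers, y is the line along which they close (so a half turn about z gives the same grasp; the last joint's range is limited). The gripper opens to 94 mm and grips with 3 to 60 N. Pads are 16 mm wide; open, the fingers measure 119 mm over their backs; the gripper's body (75 mm by 177 mm) begins 78 mm behind the grasp point.
Start: joints at [-1.372, 0.3, 1.521, -0, 1.321, -0.067], TCP at [144.468, -530.678, 302.646] pointing down, gripper open.
Joint ranges: [-3.03, 3.03], [-0.79, 2.21], [0.23, 2.52], [-1.04, 4.18], [0, 3.07], [-2.55, 2.55]. Speed limits (rad/s): [2.22, 2.22, 2.57, 3.14, 3.14, 3.14].

INTERFACE

Orientations are given as [roll, pitch, yaw] about the fixed x, y, z axes, in that order (R = Rz(yaw) Ry(pitch) Rx(roll)).
In Python, from cell import read_state, camera, sign_off, regions_of, spot_point, grip_depth gives the robot as it stands. The module is installed in compiled form; this text tells all that it offers.
- The arm moves only by the tool send_rows, never from a script. Its argument "series" is a list of rows, each a list of 3 entries, a list of its own where there are three numbers: the shift along the world's x, y, z in mm, then the turn about the world's z in degrees, then the closure, from -1 (fully open) to 1 (shut), so that 0 is half open. A call has 1 to 12 rows; each row shifts and turns the commanded pose from where the row before left it; what a row does not reach is not made up. A row lasts 1/10 s, in which the tool goes at most 50 mm and 8.59 degrees, less where a joint would pass 70% of its speed; a pose out of reach is approached as far as the arm can. A call is refused whole if a number of a shift passes 50 or a number of a turn 8.59, either way. A call with a gripper value outside its range is refused whole. The fingers move at their own pace and stop on an object; "squeeze" is the grip in N (left out, the last holds). Time passes only in rows, so rows that do not move let the fingers close. It gives the time, the measured TCP pose, the force, the opening and the grip force at its end, in the units of the state.
- read_state(): the state, without advancing time (a new reading comes with each control period).
- camera(name): name is "scene" or "top" or "wrist"; returns a dict with "color" (384x512x3 uint8, blue, green, red), "fx", "fy", "cx", "cy" (pixels), "dist" ([k1, k2, p1, p2, k3] as OpenCV has them; the pictures are not rectified), "camera_from_world" (4x4, takes a point from world to camera coordinates). Camera axes: x right, y down, z forward; pixel columns grow to the right and rows downward; lengths in mm; the calibration is good to about 2 mm. A picture is of the moment at which its call begins. There is no depth.
- sign_off(): hands the job in; it is judged then, once.
Trained networks look in a picture, given as the dict that the camera call returned (one of the last four; its "shot" number tells which), for a name from the list of things; names that differ only in an ending like _2 or _b are one class to them, and where a whole thing is asked for, a point or a joint stands for the part that bears it (a point fixed in the world has none). Each returns a list of dicts, best first, with "confidence" (0 to 1); they miss things now and then, are a little off and sometimes report something else, mostly with a low value. They report only what shows in the picture. A call takes as long as a camera call.
- regions_of(thing, picture): "mask" (384x512 bool, what is visible of it).
- spot_point(thing, picture): "point" ([x, y, z] in mm, in the coordinates of the camera as it stood for that picture, good to about 4 mm: a listed point, or the origin of a listed thing).
The state is a dict: "clock": time; "joints": joint angles; "qd": joint speeds; "effort": joint torques, N m; "eef_pos": TCP position; "eef_rot": TCP orientation; "wrist_force": force on the tool from outside, world axes, zero at the start; "moment": the same for the moment, N m; "finger_gap": finger opening in mm; "finger_force": force on a finger pad.
Only numpy, scipy, OpenCV 4.12 (cv2) and the standard library are available. Lean on these libraries where they do the work, as an engineer would, in place of code of your own. Each camera call takes 0.05 s, during which the arm holds its last target. There are 200 camera calls.

## Working session

There is one attempt and no reset: what is moved stays moved. The work goes in short steps, Python scripts to look and compute and a tool call to move; the robot and the scene stay as the last step left them, time stands still between calls to the robot, and variables do not carry over. Pictures are saved under pics/ and viewed, at most 10 in all, crops included, and the job is handed in when it is done.

Besides the shell and the picture viewer there is one more tool, called after ">>>" in YAML: its name, and indented under it one key for each argument. send_rows: Moves the arm, as the interface text tells. Its arguments: {"type":"object","properties":{"series":{"type":"array"},"squeeze":{"type":"number"}},"required":["series"]}

```bash
mkdir -p pics; cat > h.py <<'E'
import numpy as np, cv2
from cell import *
def w(pic,p):
    T=np.linalg.inv(pic["camera_from_world"]); return (T@np.r_[p,1])[:3]
def ray(pic,uv):
    K=np.array([[pic["fx"],0,pic["cx"]],[0,pic["fy"],pic["cy"]],[0,0,1]])
    n=cv2.undistortPoints(np.array([[uv]],float),K,np.array(pic["dist"]))[0,0]
    T=np.linalg.inv(pic["camera_from_world"]); return T[:3,3], T[:3,:3]@np.r_[n,1]
def atz(pic,uv,z):
    o,d=ray(pic,uv); return o+d*(z-o[2])/d[2]
def pix(pic,P):
    K=np.array([[pic["fx"],0,pic["cx"]],[0,pic["fy"],pic["cy"]],[0,0,1]])
    T=pic["camera_from_world"]
    return cv2.projectPoints(np.array(P,float).reshape(-1,3),cv2.Rodrigues(T[:3,:3])[0],T[:3,3],K,np.array(pic["dist"]))[0][:,0]
E
python3 - <<'E'
from h import *
print(read_state(), grip_depth)
ims=[]
for n in ["scene","top"]:
    c=camera(n); ims.append(c["color"]); print(n, np.linalg.inv(c["camera_from_world"])[:3,3].round())
    for t in ["slider","carriage","carriage_end","crank_axis","knob","dish","stapler","pot","paperweight","camera"]:
        r=spot_point(t,c)
        print(t,[(w(c,x["point"]).round(1).tolist(),round(x["confidence"],2)) for x in r[:2]])
cv2.imwrite("pics/a.png",ims[0]); cv2.imwrite("pics/b.png",ims[1])
E
```

```text
{'clock': 0.0, 'joints': array([-1.37163526e+00,  3.00494574e-01,  1.52157944e+00, -3.75996964e-06,
        1.32070235e+00, -6.66490996e-02]), 'qd': array([ 0.0005764 ,  0.00303001, -0.00080711, -0.00065246, -0.0003811 ,
        0.00048297]), 'effort': array([-9.06270907e-04, -5.31805301e+01, -3.52737021e+01,  7.06948643e-02,
        2.43975531e-02, -7.58648594e-05]), 'eef_pos': array([ 144.42109438, -530.54590511,  302.07408425]), 'eef_rot': array([-3.14041133e+00, -7.52007001e-05,  2.65811051e-01]), 'wrist_force': array([0.25560824, 0.30579053, 0.4034973 ]), 'moment': array([ 0.00443583, -0.00935201, -0.00747936]), 'finger_force': 0.0, 'finger_gap': 94.21126489657497} 78.39999999999999
scene [ 999. -448. 1069.]
slider [([567.6, 39.0, -1.0], 0.96)]
carriage [([553.1, 115.9, -3.3], 0.56)]
carriage_end [([548.5, 156.9, 78.9], 0.61)]
crank_axis [([598.9, -157.2, 97.5], 0.83)]
knob [([580.8, -110.9, 93.2], 0.53), ([282.9, -286.3, 0.2], 0.38)]
dish [([326.1, 326.2, -2.8], 0.84)]
stapler [([282.6, -286.5, 1.0], 0.83)]
pot [([775.4, -146.1, -3.2], 0.89), ([287.5, -286.8, 0.7], 0.66)]
paperweight [([671.3, 71.2, -1.6], 0.65)]
camera [([654.5, 178.9, 4.2], 0.61)]
top [4.170e+02 1.000e+00 1.404e+03]
slider [([562.0, 38.6, 2.5], 0.91)]
carriage [([550.3, 116.8, -3.0], 0.68)]
carriage_end [([544.5, 153.9, 77.3], 0.63)]
crank_axis [([599.1, -157.4, 97.9], 0.87), ([322.1, 330.2, 1.5], 0.74)]
knob [([586.1, -110.3, 93.3], 0.43)]
dish [([322.1, 331.3, 1.2], 0.78)]
stapler [([279.8, -284.8, 0.9], 0.8)]
pot [([776.1, -136.4, -3.2], 0.84)]
paperweight [([673.1, 70.7, -2.0], 0.76)]
camera [([658.9, 185.5, 1.3], 0.65)]
```

View pics/a.png

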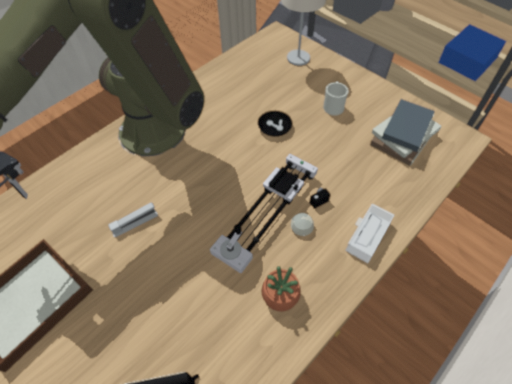

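View pics/b.png

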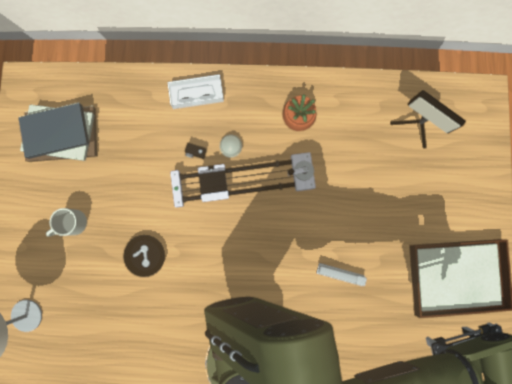

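The scene view shows the slider running from its crank block (230,250) to its far block (300,167), with the carriage near the far end. The top view shows the same, with the crank at (303,172) and the carriage at (213,182). The slider's yaw is about 0.17 rad. I'll move over it next for a wrist-camera view.

>>> send_rows:
  series:
    - [[28,40,6],0,-1]
    - [[28,40,6],0,-1]
    - [[28,40,6],0,-1]
    - [[28,40,6],0,-1]
    - [[28,40,6],0,-1]
    - [[28,40,6],0,-1]
    - [[28,40,6],0,-1]
    - [[28,40,6],0,-1]
    - [[28,40,6],0,-1]
    - [[28,40,6],-2,-1]
    - [[28,40,6],-2,-1]
    - [[28,40,6],-1.5,-1]

```text
clock: 2.3
eef_pos: [481.2, -48.7, 375.2]
eef_rot: [3.141, -0.001, 0.169]
wrist_force: [0.2, -0.5, 0.0]
finger_gap: 93.7
finger_force: 0.0
```

>>> send_rows:
  series:
    - [[10,0,0],0,-1]
    - [[0,0,0],0,-1]
    - [[0,0,0],0,-1]

```text
clock: 2.6
eef_pos: [490.0, -51.5, 374.3]
eef_rot: [-3.141, 0.001, 0.169]
wrist_force: [-0.7, -0.5, -1.4]
finger_gap: 93.9
finger_force: 0.0
```

```bash
python3 - <<'E'
from h import *
s=read_state(); print(s["clock"],s["eef_pos"],s["eef_rot"],s["wrist_force"])
for n in ["wrist","top","scene"]:
    c=camera(n); print(n, np.linalg.inv(c["camera_from_world"])[:3,3].round())
    cv2.imwrite(f"pics/c_{n}.png",c["color"])
    for t in ["slider","carriage","carriage_end","crank_axis","knob"]:
        r=spot_point(t,c)
        print(t,[(w(c,x["point"]).round(1).tolist(),round(x["confidence"],2)) for x in r[:2]])
E
```

```text
2.6 [489.9900977  -51.52491496 374.27664229] [-3.14149296e+00  8.31633912e-04  1.69284885e-01] [-0.73232367 -0.45071106 -1.35318027]
wrist [557. -41. 456.]
slider [([566.4, 40.4, -3.0], 0.93)]
carriage [([552.8, 114.8, 0.7], 0.74)]
carriage_end [([541.3, 156.5, 75.2], 0.85), ([319.6, 332.6, 1.1], 0.43)]
crank_axis []
knob [([582.2, -114.6, 93.6], 0.6)]
top [4.170e+02 1.000e+00 1.404e+03]
slider [([561.0, 36.9, -0.1], 0.91), ([672.9, 70.4, 1.1], 0.53)]
carriage [([550.3, 118.8, 2.0], 0.88)]
carriage_end [([542.4, 153.1, 76.3], 0.95)]
crank_axis []
knob [([585.1, -113.1, 92.3], 0.58)]
scene [ 999. -448. 1069.]
slider [([569.1, 41.3, 1.9], 0.88)]
carriage [([553.2, 118.1, -1.1], 0.63), ([776.7, -144.6, -4.4], 0.57)]
carriage_end [([547.6, 157.5, 73.6], 0.74)]
crank_axis [([599.8, -158.8, 95.4], 0.78)]
knob [([583.3, -113.6, 89.6], 0.62)]
```

View pics/c_wrist.png

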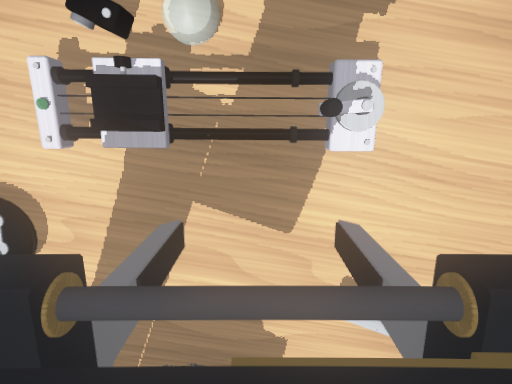

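The wrist view shows the slider clearly. The far block is at (45,102), the carriage plate runs from (93,58) to (168,148), the knob is at (331,107), the crank screw at about (367,104), and the crank block's corners are at (333,62), (381,62), (375,151) and (328,150). I'll fit the pose from these corners and check the far end.

```bash
python3 - <<'E'
from h import *
c=camera("wrist")
im=cv2.resize(c["color"][40:165,20:400],None,fx=2.1,fy=2.1,interpolation=cv2.INTER_CUBIC); cv2.imwrite("pics/d.png",im)
P={"fl":((30,58),54),"fr":((58,57),54),"fl2":((39,148),54),"fr2":((68,147),54),"cl":((333,62),54),"cr":((381,62),54),"cl2":((328,150),54),"cr2":((375,151),54),"screw":((367,104),98)}
for k,(uv,z) in P.items(): print(k,atz(c,uv,z).round(1))
a=np.mean([atz(c,P[k][0],54) for k in ("fl","fr","fl2","fr2")],0); b=np.mean([atz(c,P[k][0],54) for k in ("cl","cr","cl2","cr2")],0)
d=a-b; print(a,b,np.linalg.norm(d),"expect 391", np.arctan2(-d[0],d[1])); u=d/np.linalg.norm(d); print("origin",a-191*u,b+200*u,"axis",b)
m=regions_of("knob",c)
for r in m[:2]:
    ys,xs=np.nonzero(r["mask"]); print(r["confidence"],xs.min(),xs.max(),ys.min(),ys.max())
E
```

```text
fl [582.9 244.1  54. ]
fr [590.  211.5  54. ]
fl2 [475.7 234.2  54. ]
fr2 [483.4 198.   54. ]
cl [ 642.3 -117.4   54. ]
cr [ 651.8 -175.    54. ]
cl2 [ 537.3 -135.3   54. ]
cr2 [ 546.3 -196.    54. ]
screw [ 596.7 -156.5   98. ]
[533.01853431 221.958673    54.        ] [ 594.41540957 -155.92261426   54.        ] 382.8365755199708 expect 391 0.1610691283782048
origin [563.64988963  33.43090298  54.        ] [562.34069196  41.48866325  54.        ] axis [ 594.41540957 -155.92261426   54.        ]
0.53 321 343 99 116
0.32 319 384 80 131
```

View pics/d.png

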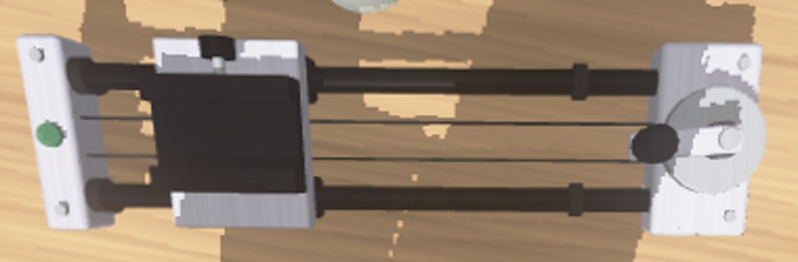

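>>> send_rows:
  series:
    - [[8,39,-10],0,1]
    - [[8,39,-10],0,1]
    - [[8,39,-10],0,1]
    - [[8,39,-10],0,1]
    - [[8,39,-10],0,1]
    - [[9,39,-10],0,1]
    - [[0,0,-35],0,1]
    - [[0,0,-35],0,1]
    - [[0,0,-35],0,1]
    - [[0,0,-30],0,1]
    - [[0,0,-17],0,1]
    - [[0,0,0],0,1]

```text
clock: 4.8
eef_pos: [538.6, 183.1, 160.2]
eef_rot: [3.141, 0.004, 0.17]
wrist_force: [-0.3, -0.4, 0.2]
finger_gap: 2.3
finger_force: 0.0
```

```bash
python3 - <<'E'
from h import *
s=read_state(); print(s["clock"],s["eef_pos"],s["eef_rot"],s["wrist_force"],s["finger_gap"])
ims=[]
for n in ["wrist","scene"]:
    c=camera(n); ims.append(c["color"] if n=="wrist" else cv2.resize(c["color"][140:280,190:350],(512,384)))
cv2.imwrite("pics/e.png",cv2.resize(np.hstack(ims),(800,300)))
E
```

```text
4.8 [538.62694612 183.07745368 160.24171556] [3.14120029 0.00438223 0.16975284] [-0.33384926 -0.41998012  0.20514964] 2.278444017806769
```

View pics/e.png

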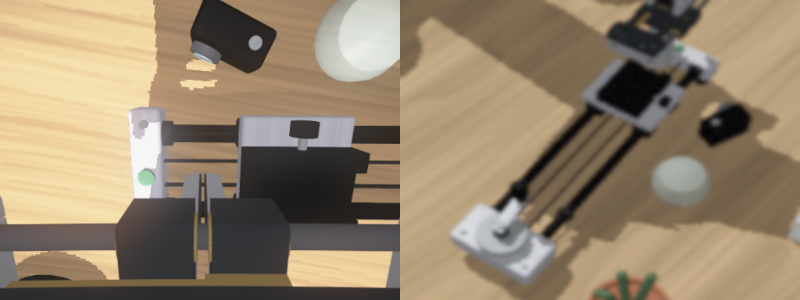

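The closed fingers stand between the far block (145,165) and the carriage's end (238,185), clear of both. Now the slow push along the rails.

>>> send_rows:
  series:
    - [[0.7,-4,0],0,1]
    - [[0.7,-4,0],0,1]
    - [[0.7,-4,0],0,1]
    - [[0.7,-4,0],0,1]
    - [[0.7,-4,0],0,1]
    - [[0.7,-4,0],0,1]
    - [[0.7,-4,0],0,1]
    - [[0.7,-4,0],0,1]

```text
clock: 5.7
eef_pos: [545.0, 151.8, 163.2]
eef_rot: [-3.14, -0.0, 0.17]
wrist_force: [-3.7, 7.4, 4.1]
finger_gap: 0.5
finger_force: 4.1
```

>>> send_rows:
  series:
    - [[0.7,-4,0],0,1]
    - [[0.7,-4,0],0,1]
    - [[0.7,-4,0],0,1]
    - [[0.7,-4,0],0,1]
    - [[0.7,-4,0],0,1]
    - [[0.7,-4,0],0,1]
    - [[0.7,-4,0],0,1]
    - [[0.7,-4,0],0,1]
    - [[0.7,-4,0],0,1]
    - [[0.7,-4,0],0,1]
    - [[0.7,-4,0],0,1]
    - [[0.7,-4,0],0,1]

```text
clock: 6.9
eef_pos: [552.9, 105.1, 163.1]
eef_rot: [-3.138, 0.001, 0.17]
wrist_force: [-6.8, 14.1, 5.7]
finger_gap: 0.6
finger_force: 8.0
```

>>> send_rows:
  series:
    - [[0.7,-4,0],0,1]
    - [[0.7,-4,0],0,1]
    - [[0.7,-4,0],0,1]
    - [[0.7,-4,0],0,1]
    - [[0.7,-4,0],0,1]
    - [[0.7,-4,0],0,1]
    - [[0.7,-4,0],0,1]
    - [[0.7,-4,0],0,1]
    - [[0.7,-4,0],0,1]
    - [[0.7,-4,0],0,1]
    - [[0.7,-4,0],0,1]
    - [[0.7,-4,0],0,1]

```text
clock: 8.1
eef_pos: [561.5, 55.7, 162.9]
eef_rot: [-3.14, 0.001, 0.17]
wrist_force: [-5.3, 5.6, 4.3]
finger_gap: 0.7
finger_force: 4.1
```

>>> send_rows:
  series:
    - [[0.7,-4,0],0,1]
    - [[0.7,-4,0],0,1]
    - [[0.7,-4,0],0,1]
    - [[0.7,-4,0],0,1]
    - [[0.7,-4,0],0,1]
    - [[0.7,-4,0],0,1]
    - [[0.7,-4,0],0,1]
    - [[0.7,-4,0],0,1]

```text
clock: 8.9
eef_pos: [567.0, 23.8, 162.8]
eef_rot: [-3.14, 0.001, 0.17]
wrist_force: [-5.9, 7.3, 5.2]
finger_gap: 0.6
finger_force: 4.1
```

>>> send_rows:
  series:
    - [[0.3,-2,0],0,1]
    - [[0.3,-2,0],0,1]
    - [[0.3,-2,0],0,1]
    - [[0.3,-2,0],0,1]

```text
clock: 9.3
eef_pos: [568.3, 15.7, 162.8]
eef_rot: [-3.14, 0.001, 0.17]
wrist_force: [-4.0, 6.3, 3.1]
finger_gap: 0.4
finger_force: 3.6
```

>>> send_rows:
  series:
    - [[0.2,-1.5,0],0,1]
    - [[0.2,-1.5,0],0,1]

```text
clock: 9.5
eef_pos: [568.6, 13.3, 162.8]
eef_rot: [-3.139, 0.001, 0.17]
wrist_force: [-5.2, 19.9, 5.6]
finger_gap: 0.4
finger_force: 9.9
```

>>> send_rows:
  series:
    - [[0.2,-1.5,0],0,1]

```text
clock: 9.6
eef_pos: [568.7, 12.9, 162.8]
eef_rot: [-3.137, 0.001, 0.17]
wrist_force: [-7.4, 30.2, 7.3]
finger_gap: 0.6
finger_force: 15.4
```

>>> send_rows:
  series:
    - [[0.2,-1,0],0,1]

```text
clock: 9.7
eef_pos: [568.7, 12.8, 162.9]
eef_rot: [-3.135, 0.001, 0.17]
wrist_force: [-8.7, 34.0, 7.1]
finger_gap: 0.1
finger_force: 17.5
```

The carriage is home: it stopped moving as the force rose to 34 N. Now I'll back off, lift, and look at the crank from above.

>>> send_rows:
  series:
    - [[-0.7,4,0],0,1]
    - [[-2,12,0],0,1]
    - [[0,0,40],0,1]
    - [[0,0,45],0,1]
    - [[-6,-30,40],0,-0.4]
    - [[-7,-42,40],0,-0.4]
    - [[-7,-42,10],0,-0.4]
    - [[-7,-42,0],0,-0.4]
    - [[-7,-42,0],0,-0.4]
    - [[0,0,0],0,-0.4]
    - [[0,0,0],0,-0.4]

```text
clock: 10.8
eef_pos: [533.6, -166.3, 331.5]
eef_rot: [3.142, 0.0, 0.168]
wrist_force: [-0.2, 0.1, -0.5]
finger_gap: 52.8
finger_force: 0.0
```

```bash
python3 - <<'E'
from h import *
s=read_state(); print(s["clock"],s["eef_pos"],s["eef_rot"],s["wrist_force"],s["finger_gap"])
c=camera("wrist"); print(c["fx"])
cv2.imwrite("pics/f.png",c["color"])
for i in range(2):
  for t in ["crank_axis","knob","carriage"]:
    r=spot_point(t,c)
    print(t,[(w(c,x["point"]).round(1).tolist(),round(x["confidence"],2)) for x in r[:2]])
  c=camera("scene")
E
```

```text
10.8 [ 533.64338103 -166.33208346  331.54663088] [3.14157843e+00 4.19324079e-05 1.68013889e-01] [-0.17064198  0.13391473 -0.45295549] 52.790944929874556
304.86706351410646
crank_axis [([591.7, -154.4, 99.7], 0.86)]
knob [([550.3, -164.3, 94.3], 0.6)]
carriage [([578.5, -39.9, -0.4], 0.94), ([593.2, -158.6, 97.4], 0.56)]
crank_axis [([600.4, -157.6, 97.3], 0.6)]
knob [([550.1, -160.7, 90.7], 0.46)]
carriage [([577.8, -37.7, -1.1], 0.91), ([551.0, -160.8, 92.0], 0.56)]
```

View pics/f.png

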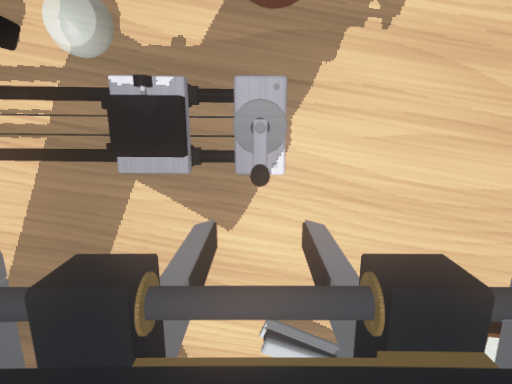

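The picture shows the carriage home at (150,125), the screw head at (260,126), the knob at (260,175) pointing to the slider's -x, and open space around the crank. I'll measure it in detail.

```bash
python3 - <<'E'
from h import *
c=camera("wrist"); g=c["color"]
z=cv2.resize(g[85:200,200:320],None,fx=5,fy=5,interpolation=cv2.INTER_CUBIC); cv2.imwrite("pics/g.png",z)
for uv in [(260,126),(260,127)]: print("screw",atz(c,uv,98))
m=(g.max(2)<60).astype(np.uint8); m[:160]=0; m[190:]=0; m[:,:245]=0; m[:,276:]=0
n,l,st,ce=cv2.connectedComponentsWithStats(m); print(st,ce)
for z in (94,113,132): print(z,atz(c,ce[1],z) if n>1 else "")
# predicted
for A in [(595,-157),(597,-157),(594,-156)]:
    k=np.array(A)+45*np.array([-np.cos(.166),-np.sin(.166)])
    print(A,pix(c,[[*A,98],[*k,132],[*k,94]]).round(1).tolist())
E
```

```text
screw [ 596.90604465 -156.72565249   98.        ]
screw [ 595.9395498 -156.8930855   98.       ]
[[     0      0    512    384 196608]] [[255.5 191.5]]
94 
113 
132 
(595, -157) [[259.9, 128.0], [259.8, 177.9], [259.7, 171.5]]
(597, -157) [[260.3, 126.0], [260.2, 175.8], [260.0, 169.7]]
(594, -156) [[258.8, 128.8], [258.6, 178.8], [258.6, 172.3]]
```

View pics/g.png

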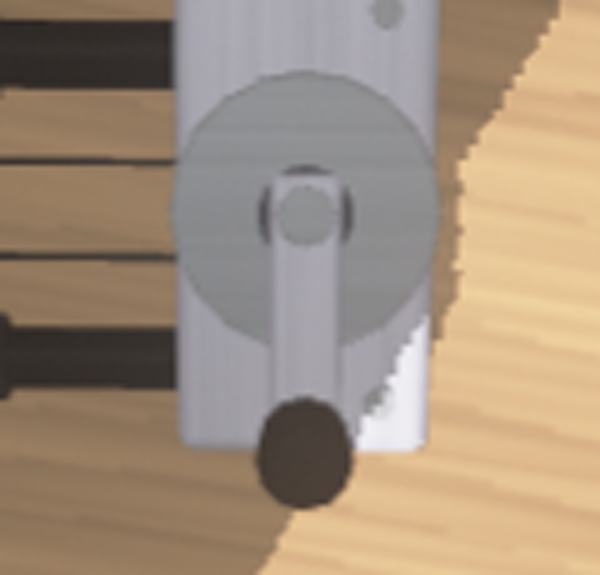

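```bash
cat > rows.py <<'E'
import numpy as np,sys
def rows(ths,yaw=.166,R=45):
    P=np.array([[R*np.cos(np.pi+yaw-np.radians(t)),R*np.sin(np.pi+yaw-np.radians(t))] for t in ths]).round(1)
    return [[[round(float(d[0]),1),round(float(d[1]),1),0],0,1] for d in np.diff(P,axis=0)]
if __name__=="__main__":
    print("S",rows([0,2,6,12]+list(range(20,101,10))))
    for n,a in zip("ABC",(100,220,340)): print(n,rows(range(a,a+121,10)))
    print("E",rows([1060,1068,1074,1078,1080,1082]))
E
python3 rows.py
```

```text
S [[[-0.2, 1.5, 0], 0, 1], [[-0.3, 3.1, 0], 0, 1], [[-0.1, 4.8, 0], 0, 1], [[0.8, 6.2, 0], 0, 1], [[2.0, 7.6, 0], 0, 1], [[3.4, 7.0, 0], 0, 1], [[4.6, 6.4, 0], 0, 1], [[5.6, 5.5, 0], 0, 1], [[6.4, 4.5, 0], 0, 1], [[7.2, 3.2, 0], 0, 1], [[7.6, 2.0, 0], 0, 1], [[7.8, 0.6, 0], 0, 1]]
A [[[7.8, -0.8, 0], 0, 1], [[7.6, -2.0, 0], 0, 1], [[7.0, -3.4, 0], 0, 1], [[6.4, -4.6, 0], 0, 1], [[5.5, -5.6, 0], 0, 1], [[4.5, -6.4, 0], 0, 1], [[3.2, -7.2, 0], 0, 1], [[2.0, -7.6, 0], 0, 1], [[0.6, -7.8, 0], 0, 1], [[-0.8, -7.8, 0], 0, 1], [[-2.0, -7.6, 0], 0, 1], [[-3.4, -7.0, 0], 0, 1]]
B [[[-4.6, -6.4, 0], 0, 1], [[-5.6, -5.5, 0], 0, 1], [[-6.4, -4.5, 0], 0, 1], [[-7.2, -3.2, 0], 0, 1], [[-7.6, -2.0, 0], 0, 1], [[-7.8, -0.6, 0], 0, 1], [[-7.8, 0.8, 0], 0, 1], [[-7.6, 2.0, 0], 0, 1], [[-7.0, 3.4, 0], 0, 1], [[-6.4, 4.6, 0], 0, 1], [[-5.5, 5.6, 0], 0, 1], [[-4.5, 6.4, 0], 0, 1]]
C [[[-3.2, 7.2, 0], 0, 1], [[-2.0, 7.6, 0], 0, 1], [[-0.6, 7.8, 0], 0, 1], [[0.8, 7.8, 0], 0, 1], [[2.0, 7.6, 0], 0, 1], [[3.4, 7.0, 0], 0, 1], [[4.6, 6.4, 0], 0, 1], [[5.6, 5.5, 0], 0, 1], [[6.4, 4.5, 0], 0, 1], [[7.2, 3.2, 0], 0, 1], [[7.6, 2.0, 0], 0, 1], [[7.8, 0.6, 0], 0, 1]]
E [[[-2.7, 5.7, 0], 0, 1], [[-1.5, 4.5, 0], 0, 1], [[-0.7, 3.0, 0], 0, 1], [[-0.3, 1.6, 0], 0, 1], [[-0.2, 1.5, 0], 0, 1]]
```

>>> send_rows:
  series:
    - [[18,1.3,-40],0,-0.1]
    - [[0,0,-45],0,-0.1]
    - [[0,0,-30],0,-0.1]
    - [[0,0,-16.5],0,-0.1]
    - [[0,0,0],0,-0.1]
    - [[0,0,0],0,-0.1]
  squeeze: 12

```text
clock: 11.9
eef_pos: [552.1, -164.6, 200.8]
eef_rot: [3.141, -0.001, 0.17]
wrist_force: [-0.4, -0.5, 0.9]
finger_gap: 51.7
finger_force: 0.0
```

```bash
python3 - <<'E'
from h import *
c=camera("wrist"); cv2.imwrite("pics/i.png",c["color"])
E
```

```text
(no output)
```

View pics/i.png

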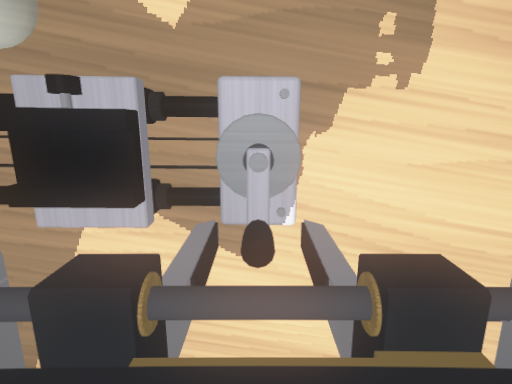

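The knob (258,243) stands midway between the open fingertips at (218,225) and (302,225). Closing on it.

>>> send_rows:
  series:
    - [[0,0,0],0,1]
    - [[0,0,0],0,1]
    - [[0,0,0],0,1]
    - [[0,0,0],0,1]
    - [[0,0,0],0,1]
    - [[0,0,0],0,1]
  squeeze: 12

```text
clock: 12.55
eef_pos: [551.8, -164.2, 200.3]
eef_rot: [-3.141, -0.0, 0.17]
wrist_force: [-1.8, 4.7, 4.1]
finger_gap: 18.3
finger_force: 12.0
```

>>> send_rows:
  series:
    - [[-0.2,1.5,0],0,1]
    - [[-0.3,3.1,0],0,1]
    - [[-0.1,4.8,0],0,1]
    - [[0.8,6.2,0],0,1]
    - [[2.0,7.6,0],0,1]
    - [[3.4,7.0,0],0,1]
    - [[4.6,6.4,0],0,1]
    - [[5.6,5.5,0],0,1]

```text
clock: 13.35
eef_pos: [567.7, -121.5, 200.2]
eef_rot: [-3.141, 0.0, 0.17]
wrist_force: [-2.1, 0.6, 5.0]
finger_gap: 18.8
finger_force: 12.0
```

>>> send_rows:
  series:
    - [[6.4,4.5,0],0,1]
    - [[7.2,3.2,0],0,1]
    - [[7.6,2.0,0],0,1]
    - [[7.8,0.6,0],0,1]

```text
clock: 13.75
eef_pos: [596.8, -111.4, 200.2]
eef_rot: [-3.141, 0.001, 0.17]
wrist_force: [-6.1, -0.3, 6.6]
finger_gap: 18.4
finger_force: 12.0
```

>>> send_rows:
  series:
    - [[7.8,-0.8,0],0,1]
    - [[7.6,-2.0,0],0,1]
    - [[7.0,-3.4,0],0,1]
    - [[6.4,-4.6,0],0,1]
    - [[5.5,-5.6,0],0,1]
    - [[4.5,-6.4,0],0,1]
    - [[3.2,-7.2,0],0,1]
    - [[2.0,-7.6,0],0,1]
    - [[0.6,-7.8,0],0,1]
    - [[-0.8,-7.8,0],0,1]
    - [[-2.0,-7.6,0],0,1]
    - [[-3.4,-7.0,0],0,1]

```text
clock: 14.95
eef_pos: [635.2, -179.5, 200.2]
eef_rot: [-3.141, 0.0, 0.17]
wrist_force: [-4.5, 4.7, 5.5]
finger_gap: 18.7
finger_force: 12.0
```

>>> send_rows:
  series:
    - [[-4.6,-6.4,0],0,1]
    - [[-5.6,-5.5,0],0,1]
    - [[-6.4,-4.5,0],0,1]
    - [[-7.2,-3.2,0],0,1]
    - [[-7.6,-2.0,0],0,1]
    - [[-7.8,-0.6,0],0,1]
    - [[-7.8,0.8,0],0,1]
    - [[-7.6,2.0,0],0,1]
    - [[-7.0,3.4,0],0,1]
    - [[-6.4,4.6,0],0,1]
    - [[-5.5,5.6,0],0,1]
    - [[-4.5,6.4,0],0,1]

```text
clock: 16.15
eef_pos: [556.9, -179.1, 200.3]
eef_rot: [3.141, -0.001, 0.17]
wrist_force: [6.0, 1.5, 2.2]
finger_gap: 18.7
finger_force: 12.0
```

>>> send_rows:
  series:
    - [[-3.2,7.2,0],0,1]
    - [[-2.0,7.6,0],0,1]
    - [[-0.6,7.8,0],0,1]
    - [[0.8,7.8,0],0,1]
    - [[2.0,7.6,0],0,1]
    - [[3.4,7.0,0],0,1]
    - [[4.6,6.4,0],0,1]
    - [[5.6,5.5,0],0,1]
    - [[6.4,4.5,0],0,1]
    - [[7.2,3.2,0],0,1]
    - [[7.6,2.0,0],0,1]
    - [[7.8,0.6,0],0,1]

```text
clock: 17.35
eef_pos: [596.4, -111.4, 200.2]
eef_rot: [-3.141, 0.002, 0.17]
wrist_force: [-5.3, 1.0, 9.3]
finger_gap: 18.6
finger_force: 12.0
```

>>> send_rows:
  series:
    - [[7.8,-0.8,0],0,1]
    - [[7.6,-2.0,0],0,1]
    - [[7.0,-3.4,0],0,1]
    - [[6.4,-4.6,0],0,1]
    - [[5.5,-5.6,0],0,1]
    - [[4.5,-6.4,0],0,1]
    - [[3.2,-7.2,0],0,1]
    - [[2.0,-7.6,0],0,1]
    - [[0.6,-7.8,0],0,1]
    - [[-0.8,-7.8,0],0,1]
    - [[-2.0,-7.6,0],0,1]
    - [[-3.4,-7.0,0],0,1]

```text
clock: 18.55
eef_pos: [634.9, -179.6, 200.2]
eef_rot: [-3.141, 0.001, 0.17]
wrist_force: [-1.4, 3.1, 7.0]
finger_gap: 18.4
finger_force: 12.0
```

>>> send_rows:
  series:
    - [[-4.6,-6.4,0],0,1]
    - [[-5.6,-5.5,0],0,1]
    - [[-6.4,-4.5,0],0,1]
    - [[-7.2,-3.2,0],0,1]
    - [[-7.6,-2.0,0],0,1]
    - [[-7.8,-0.6,0],0,1]
    - [[-7.8,0.8,0],0,1]
    - [[-7.6,2.0,0],0,1]
    - [[-7.0,3.4,0],0,1]
    - [[-6.4,4.6,0],0,1]
    - [[-5.5,5.6,0],0,1]
    - [[-4.5,6.4,0],0,1]

```text
clock: 19.75
eef_pos: [556.9, -178.9, 200.2]
eef_rot: [3.141, -0.0, 0.17]
wrist_force: [3.6, 0.6, 5.1]
finger_gap: 18.7
finger_force: 12.0
```

>>> send_rows:
  series:
    - [[-3.2,7.2,0],0,1]
    - [[-2.0,7.6,0],0,1]
    - [[-0.6,7.8,0],0,1]
    - [[0.8,7.8,0],0,1]
    - [[2.0,7.6,0],0,1]
    - [[3.4,7.0,0],0,1]
    - [[4.6,6.4,0],0,1]
    - [[5.6,5.5,0],0,1]
    - [[6.4,4.5,0],0,1]
    - [[7.2,3.2,0],0,1]
    - [[7.6,2.0,0],0,1]
    - [[7.8,0.6,0],0,1]

```text
clock: 20.95
eef_pos: [596.3, -111.4, 200.2]
eef_rot: [-3.141, 0.002, 0.17]
wrist_force: [-5.7, 0.7, 8.8]
finger_gap: 18.4
finger_force: 12.0
```

Smooth so far. Now the last part of the third turn.

>>> send_rows:
  series:
    - [[7.8,-0.8,0],0,1]
    - [[7.6,-2.0,0],0,1]
    - [[7.0,-3.4,0],0,1]
    - [[6.4,-4.6,0],0,1]
    - [[5.5,-5.6,0],0,1]
    - [[4.5,-6.4,0],0,1]
    - [[3.2,-7.2,0],0,1]
    - [[2.0,-7.6,0],0,1]
    - [[0.6,-7.8,0],0,1]
    - [[-0.8,-7.8,0],0,1]
    - [[-2.0,-7.6,0],0,1]
    - [[-3.4,-7.0,0],0,1]

```text
clock: 22.15
eef_pos: [634.9, -179.6, 200.2]
eef_rot: [-3.141, 0.001, 0.17]
wrist_force: [-1.5, 2.2, 8.0]
finger_gap: 18.8
finger_force: 12.0
```

>>> send_rows:
  series:
    - [[-4.6,-6.4,0],0,1]
    - [[-5.6,-5.5,0],0,1]
    - [[-6.4,-4.5,0],0,1]
    - [[-7.2,-3.2,0],0,1]
    - [[-7.6,-2.0,0],0,1]
    - [[-7.8,-0.6,0],0,1]
    - [[-7.8,0.8,0],0,1]
    - [[-7.6,2.0,0],0,1]
    - [[-7.0,3.4,0],0,1]
    - [[-6.4,4.6,0],0,1]
    - [[-5.5,5.6,0],0,1]
    - [[-4.5,6.4,0],0,1]

```text
clock: 23.35
eef_pos: [556.9, -178.9, 200.3]
eef_rot: [3.141, -0.0, 0.17]
wrist_force: [4.7, 0.2, 4.9]
finger_gap: 18.1
finger_force: 12.0
```

>>> send_rows:
  series:
    - [[-2.7,5.7,0],0,1]
    - [[-1.5,4.5,0],0,1]
    - [[-0.7,3.0,0],0,1]
    - [[-0.3,1.6,0],0,1]

```text
clock: 23.75
eef_pos: [551.8, -164.1, 200.2]
eef_rot: [3.141, 0.0, 0.17]
wrist_force: [1.1, -1.4, 5.8]
finger_gap: 18.4
finger_force: 12.0
```

>>> send_rows:
  series:
    - [[-0.1,1,0],0,1]
    - [[0,0,0],0,1]

```text
clock: 23.95
eef_pos: [551.7, -163.4, 200.2]
eef_rot: [3.141, 0.001, 0.17]
wrist_force: [-0.2, -2.6, 6.6]
finger_gap: 18.4
finger_force: 12.0
```

>>> send_rows:
  series:
    - [[0,0.7,0],0,1]
    - [[0,0,0],0,1]

```text
clock: 24.15
eef_pos: [551.7, -163.1, 200.2]
eef_rot: [3.14, 0.001, 0.17]
wrist_force: [1.0, -5.5, 5.4]
finger_gap: 18.5
finger_force: 12.0
```

>>> send_rows:
  series:
    - [[0,0.7,0],0,1]
    - [[0,0,0],0,1]

```text
clock: 24.35
eef_pos: [551.6, -162.8, 200.2]
eef_rot: [3.14, 0.001, 0.17]
wrist_force: [0.1, -6.4, 5.7]
finger_gap: 18.7
finger_force: 12.0
```

>>> send_rows:
  series:
    - [[0,1,0],0,1]
    - [[0,0,0],0,1]

```text
clock: 24.55
eef_pos: [551.6, -162.3, 200.3]
eef_rot: [3.139, 0.001, 0.17]
wrist_force: [0.3, -12.3, 4.3]
finger_gap: 18.6
finger_force: 12.0
```

>>> send_rows:
  series:
    - [[0,1,0],0,1]
    - [[0,0,0],0,1]

```text
clock: 24.75
eef_pos: [551.6, -161.8, 200.3]
eef_rot: [3.138, 0.001, 0.169]
wrist_force: [-0.1, -16.3, 3.7]
finger_gap: 18.8
finger_force: 12.0
```

>>> send_rows:
  series:
    - [[0,-1,0],0,1]
    - [[0,-0.7,0],0,1]
    - [[0,0,0],0,-0.1]
    - [[0,0,0],0,-0.1]
    - [[0,0,0],0,-0.1]
    - [[0,0,0],0,-0.1]
    - [[0,0,0],0,-0.1]

```text
clock: 25.45
eef_pos: [551.6, -161.7, 199.9]
eef_rot: [-3.141, 0.0, 0.17]
wrist_force: [0.6, 0.7, 0.8]
finger_gap: 51.1
finger_force: 0.0
```

>>> send_rows:
  series:
    - [[0,0,20],0,-0.1]
    - [[0,0,40],0,-0.1]
    - [[0,0,40],0,-0.1]
    - [[-15,45,30],0,-0.1]
    - [[-15,45,0],0,-0.1]
    - [[-15,45,0],0,-0.1]
    - [[0,0,0],0,-0.1]
    - [[0,0,0],0,-0.1]

```text
clock: 26.25
eef_pos: [508.3, -31.2, 327.1]
eef_rot: [3.141, -0.001, 0.172]
wrist_force: [0.4, -1.0, -0.2]
finger_gap: 51.4
finger_force: 0.0
```

```bash
python3 - <<'E'
from h import *
s=read_state(); print(s["clock"],s["eef_pos"],s["wrist_force"])
for n in ("wrist","top","scene"):
    c=camera(n)
    if n=="wrist": cv2.imwrite("pics/j.png",c["color"])
    for t in ["carriage","knob","paperweight","camera","pot","dish","stapler"][:7 if n!="wrist" else 2]:
        r=spot_point(t,c); print(t,[(w(c,x["point"]).round(1).tolist(),round(x["confidence"],2)) for x in r[:1]])
E
```

```text
26.25 [508.27460329 -31.17812876 327.14926879] [ 0.35617724 -0.95319385 -0.18480765]
carriage [([543.0, 166.7, 3.6], 0.84)]
knob [([551.6, -163.4, 90.7], 0.8)]
carriage [([543.4, 170.8, -4.3], 0.63)]
knob [([552.5, -161.0, 95.3], 0.57)]
paperweight [([670.5, 70.4, -0.4], 0.67)]
camera [([656.8, 182.7, -0.4], 0.71)]
pot [([775.0, -140.2, 0.7], 0.76)]
dish [([323.2, 329.6, 3.9], 0.77)]
stapler [([280.0, -280.9, 3.1], 0.63)]
carriage [([544.0, 169.4, -0.4], 0.89)]
knob [([548.5, -161.5, 93.4], 0.38)]
paperweight [([671.0, 65.2, -1.0], 0.96)]
camera [([655.9, 181.9, 0.3], 0.8)]
pot [([778.2, -143.1, -3.1], 0.76)]
dish [([324.0, 328.8, -1.7], 0.7)]
stapler [([281.1, -287.7, -2.1], 0.59)]
```

View pics/j.png

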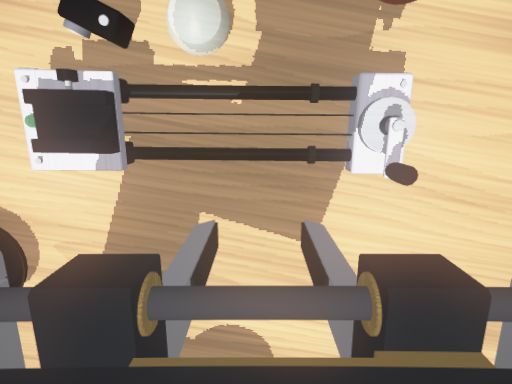

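The carriage (75,122) now stands against the far block with its stop, 210 mm from home. The knob (402,173) points to the slider's -x, and the bystanders haven't moved.

```bash
python3 -c "
from cell import *; print(sign_off())"
```

```text
the job is handed in; nothing more can be done
None
```

The dry run is done and handed in: I pushed the carriage home against the crank-end stop, then turned the knob clockwise through three even turns at about 0.28 turn/s. I held it lightly between the fingers so it couldn't surge. The carriage now stands against the far stop and the other things are where they were.

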